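Pin the riveting jig and hold it shut

TASK

Make the riveting jig ready for the riveter: lift the loose tin cover off the work by its knob and set it down flat on the bench clear of the jig, swing the jig's hinged leaf down over the work, then take the black-knobbed locating pin out of the wooden tool block and push it down through the brass-bushed hole in the leaf and on into the base until its collar sits on the leaf. The leaf rides on springs and lifts a little when it is let go, so finish still gripping the pin's knob and pressing it down, with the leaf fully shut and the pin fully home; do not let go. Leave the two rivet sets, the bucking bar, the tongs and the rivet tray as they are.

Things in the scene. Friction and masses are not known exactly. Their poses are not given: they have to be found in the camera images.
- jig: Fixed riveting jig: dark grey cast base, 30 mm high, x from -70 to +80, y +-50 mm in its own frame (side feet to y = +-73 mm, 23 mm high). Origin: on the bench under the base; z up; x points from the leaf's free end to the hinge. On top lies the work, a fixed 80 x 58 x 4 mm steel plate centred at x = -10 mm. Two brass spring plungers at x = -61, y = +-32 mm rise to z = 41 mm and lift the leaf.
- leaf (a joint): Angle of the leaf, rad: 0 fully shut (flat, underside 34, top 44 mm above the bench), 1.57 upright, 1.9 stop, leaning out over the hinge. Starts at 1.6 to 1.86. The snug hinge holds it above about 1.3 (1 N at the tongue moves it); pushed below 1.2 it falls shut by itself and rests on the plungers at about 0.04. From there to 0 takes about 8 N at the pin hole. The leaf weighs 0.45 kg.
- leaf_hinge (a point): Middle of the hinge axis: 73 mm along the jig's +x from its origin and 39 mm above the bench. The axis runs along the jig's y.
- leaf_hole (a point): Middle of the outer mouth of the leaf's brass-bushed pin hole, 13.5 mm across, 113 mm from the hinge axis; z along the hole, out of the upper face (up when shut). The leaf is a steel plate 10 mm thick, 84 mm wide, from 11 to 143 mm from the hinge axis; its two wider holes, nearer the hinge, stay empty. When shut, this hole lies over the one in the base.
- leaf_tongue (a point): Outer end of the thumb tongue in the middle of the leaf's free edge, 163 mm from the hinge axis, in the mid-plane of the leaf. The tongue is 30 mm wide, 10 mm thick and stands 20 mm out from the leaf.
- base_hole (a point): Middle of the mouth of the 14 mm hole through the work and the base (open down to the bench): 34 mm above the bench, 40 mm from the jig's origin towards its -x.
- cover: Loose pressed-metal cover, an upside-down tray 90 x 70 x 20 mm (x, y, z), 2.5 mm walls, about 0.16 kg; it stands on the base top (30 mm above the bench) over the work, turned as the jig is. Origin: centre of its lower rim; z up. In the middle of its top stands a round black knob, 24 mm across at z = 27 to 42 mm, narrower below, top at z = 45 mm.
- pin: Locating pin, 74 mm tall, 0.09 kg, standing shank down in any of the tool block's holes: steel shank 12 mm across, 38 mm long, its nose tapered (5 mm across at the tip, full at 8 mm); steel collar 24 mm across, z = 38 to 44 mm; round black bakelite knob 30 mm across, z = 44 to 74 mm (straight sides 47 to 67 mm). Origin: tip of the nose; z up the shank to the knob.
- pin_collar (a point): On the pin's axis, underside of the collar (38 mm above the tip), the face that comes to rest on the leaf. Same axes as the pin.
- pin_tip (a point): Tip of the pin's nose.
- tool_block: Fixed wooden block 190 x 60 x 45 mm (x, y, z), origin under its centre, with three holes 13.5 mm across and 42 mm deep in a row along its x axis, at x = -62, 0 and 62 mm. The collar of the pin rests on its top, 45 mm above the bench.
- set_a: Chrome flush-rivet set (bystander) standing in another hole of the tool block, plain round metal with a flat mushroom head 32 mm across, reaching 29 mm above the block. Origin: lower end of its shank.
- set_b: Second chrome flush-rivet set (bystander), the same as set_a.
- bucking_bar: Heavy iron bucking bar (bystander), 105 x 45 x 40 mm, lying on the bench, origin under its middle.
- tongs: Cream-painted heater tongs (bystander), 320 mm long along x, 60 mm wide, 17 mm high, lying on the bench, origin under the middle.
- tray: Fixed stamped steel rivet tray, 240 x 150 x 35 mm, origin under its centre, held by a brass clamp with a round black knob at the middle of its -y side, up to 90 mm high (bystander).

How it is judged:
On the way, in this order (a step that is already met when the one before it is completed fails the run):
1. the cover is lifted off the work in the gripper, clear of the jig's base (height (world z) of cover above 0.05 m and angle between cover's own z axis and vertical below 0.35 rad and contact force between the fingers and cover above 0.3 N), for 0.1 s.
2. the cover stands flat on the bench clear of the jig, let go (height (world z) of cover below 0.006 m and angle between cover's own z axis and vertical below 0.08 rad and contact force between cover and jig below 0.1 N and contact force between the fingers and cover below 0.1 N and horizontal distance between cover and jig above 0.09 m), for 0.2 s.
3. the leaf is swung down onto its springs (value of joint leaf below 0.08 rad), for 0.2 s.
4. the pin has entered the leaf and the base (z of pin_tip in the frame of base_hole below -0.003 m and horizontal distance between pin_tip and base_hole below 0.005 m and value of joint leaf below 0.08 rad), for 0.1 s.
At the end, for the whole second after the job is handed in: Leaf shut against its springs (under 0.015 rad), collar on the leaf (within 4 mm, square within 0.08 rad), fingers gripping the pin (over 2 N) and pressing it (over 4 N); cover at rest flat on the bench (under 6 mm, 0.08 rad), not touching the jig, over 90 mm from its middle (value of joint leaf below 0.015 rad and distance between pin_collar and leaf_hole below 0.004 m and angle between the z axis of pin and the z axis of leaf_hole, either way round below 0.08 rad and z of pin_tip in the frame of base_hole below -0.02 m and contact force between the fingers and pin above 2 N and contact force between pin and jig above 4 N and height (world z) of cover below 0.006 m and angle between cover's own z axis and vertical below 0.08 rad and horizontal distance between cover and jig above 0.09 m and contact force between cover and jig below 0.1 N and linear speed of cover below 0.02 m/s); the arm keeps its last pose, push and grip.
It fails at once if a rivet set is moved (distance of any of set_a, set_b from where it was at the start of the episode above 0.015 m).
It fails at once if the bucking bar, the tongs or the tray is moved (distance of any of bucking_bar, tongs from where it was at the start of the episode above 0.015 m or distance of tray from where it was at the start of the episode above 0.01 m).
It also fails if it takes over 67 s, if anything falls off the work surface, if the arm or the gripper's body presses on something with over 40 N, if the wrist force passes 120 N, or if a joint passes its speed limit or range.

ROBOT

A 6-joint arm with a two-finger parallel gripper is mounted at the origin on the work surface. World frame = base frame: x ahead of the robot, y to its left, z up, the work surface at z = 0. Lengths are in m, angles in rad, forces in N, time in s.
With the tool pointing down it reaches from about 0.35 to 0.95 m from the base axis. Payload 17.4 kg.
Tool frame: the origin (TCP) lies midway between the tips of the shut fingers; the grasp point (between the pads) lies 19 mm behind it; z points along the fingers, x is the direction in which the jaws open and shut, and the axes are right-handed (so a half turn about z gives the same grasp; the last joint's range is limited). The gripper opens to 93 mm and grips with 3 to 60 N. Pads are 15 mm wide; open, the fingers measure 128 mm over their backs; the gripper's body (75 mm by 188 mm) begins 65 mm behind the grasp point.
Start: joints at [-1.196, 0.116, 1.442, -0, 1.584, -0.038], TCP at [0.271, -0.618, 0.219] pointing down, gripper open.
Joint ranges: [-2.83, 2.83], [-0.83, 2.19], [0.07, 2.5], [-1.14, 4.28], [0.01, 3], [-2.97, 2.97]. Speed limits (rad/s): [1.89, 1.89, 2.22, 3.14, 3.14, 3.14].

INTERFACE

Orientations are given as a 3x3 rotation matrix whose columns are the frame's x, y, z axes.
In Python, from station import manip gives the robot as it stands.
- The arm moves only by the tool servo_tool, never from a script. Its argument "series" is a list of rows, each an object with "xyz": the shift along the tool's x, y, z in cm, a list of three; "rotation": the turn, a rotation vector about the tool's x, y, z in units of 6 degrees (1.0 is 6 degrees), a list of three; "hand": the gripper command: -1 is fully open, 1 is shut, values between are in proportion. In form: [{"xyz": [x, y, z], "rotation": [rx, ry, rz], "hand": hand}, ...]. A call has 1 to 12 rows; each row is the pose to reach, as a shift and turn from the pose measured when the call began, along the tool's axes at that moment; what a row does not reach only later rows make up. A row lasts 1/8 s, in which the tool goes at most 62.5 mm and 10.7 degrees, less where a joint would pass 70% of its speed; a pose out of reach is approached as far as the arm can. A call with a gripper value outside its range is refused whole. The fingers move at their own pace and stop on an object; "grip_force" is the grip in N (left out, the last holds). Time passes only in rows, so rows that repeat a pose let the fingers close. It gives the time, the measured TCP pose, the force and the opening at its end, in the units of the state.
- manip.get_state(): the state, without advancing time (a new reading comes with each control period).
- manip.camera(name): name is "side" or "top" or "wrist"; returns a dict with "pixels" (480x640x3 uint8, blue, green, red), "depth" (480x640 float32, m along the optical axis (not along the pixel's ray), 0 where there is no reading), "camera_matrix" (3x3 intrinsics, pixels), "k1" (the pictures are not rectified: a ray, as slopes to the right and down, at radius r is drawn at 1 + k1 r^2 times it, then the intrinsics apply), "origin" and "rotation" of the camera in the world. Camera axes: x right, y down, z forward; pixel columns grow to the right and rows downward; lengths in m; the calibration is good to about 2 mm. A picture is of the moment at which its call begins.
- manip.job_done(): hands the job in, once; it reports no verdict.
The state is a dict: "clock": time; "joint_pos": joint angles; "joint_vel": joint speeds; "effort": joint torques, N m; "ee_pos": TCP position; "orientation": TCP orientation; "contact_force": force on the tool from outside, world axes, zero at the start; "ft_torque": the same for the moment, N m; "opening": finger opening in m.
Only numpy, scipy, OpenCV 4.12 (cv2) and the standard library are available. Lean on these libraries where they do the work, as an engineer would, in place of code of your own. Each camera call takes 0.05 s, during which the arm holds its last target. There are 200 camera calls.

## Working session

There is one attempt and no reset: what is moved stays moved. The work goes in short steps, Python scripts to look and compute and a tool call to move; the robot and the scene stay as the last step left them, time stands still between calls to the robot, and variables do not carry over. Pictures are saved under pics/ and viewed, about 8 in all and at most 12, crops included, and the job is handed in when it is done.

Besides the shell and the picture viewer there is one more tool, called after "Emit:" as a command line: name --argument value ..., lists and objects as JSON in quotes. servo_tool: Moves the arm, as the interface text tells. Its arguments: {"type":"object","properties":{"series":{"type":"array","items":{"type":"object","properties":{"xyz":{"type":"array","items":{"type":"number"}},"rotation":{"type":"array","items":{"type":"number"}},"hand":{"type":"number"}}}},"grip_force":{"type":"number"}},"required":["series"]}

```bash
mkdir -p pics
cat > h.py <<'E'
import numpy as np, cv2
from station import manip
def grab(n,save=None):
    c=manip.camera(n); 
    if save: cv2.imwrite('pics/'+save,c['pixels'])
    return c
def rays(c,uv):
    K=c['camera_matrix']; uv=np.atleast_2d(np.asarray(uv,float))
    d=(uv-[K[0,2],K[1,2]])/[K[0,0],K[1,1]]; s=d.copy()
    for _ in range(20): s=d/(1+c['k1']*(s**2).sum(1,keepdims=True))
    return np.c_[s,np.ones(len(s))]
def on_plane(c,uv,z):
    r=rays(c,uv)@np.array(c['rotation']).T; o=np.array(c['origin'])
    return o+r*((z-o[2])/r[:,2:3])
def cloud(c):
    v,u=np.mgrid[:480,:640]; r=rays(c,np.c_[u.ravel(),v.ravel()])
    p=r*c['depth'].reshape(-1,1); p=p@np.array(c['rotation']).T+np.array(c['origin'])
    return p.reshape(480,640,3)
def totool(p,q=None):
    s=manip.get_state(); return np.array(s['orientation']).T@(np.array(p)-s['ee_pos'])*100
E
python3 - <<'E'
from h import *
a=grab('top','t0.png'); b=grab('side','s0.png')
np.set_printoptions(precision=3,suppress=True)
for c in(a,b): print(c['origin'],c['rotation'],c['camera_matrix'],c['k1'],(c['depth']>0).mean())
print(manip.get_state())
E
```

```text
[ 0.303 -0.063  1.791] [[-0.008 -0.988  0.157]
 [-1.     0.007 -0.006]
 [ 0.005 -0.157 -0.988]] [[612.269   0.    319.656]
 [  0.    612.269 242.466]
 [  0.      0.      1.   ]] -0.11742641771282446 0.9960221354166666
[ 0.16  -1.153  0.711] [[ 0.933 -0.201  0.299]
 [-0.359 -0.464  0.81 ]
 [-0.024 -0.863 -0.505]] [[508.812   0.    309.171]
 [  0.    508.812 239.169]
 [  0.      0.      1.   ]] -0.04567044655049736 0.9960384114583334
{'clock': 0.1, 'joint_pos': array([-1.196,  0.116,  1.442, -0.   ,  1.584, -0.038]), 'joint_vel': array([-0.001, -0.002, -0.001, -0.   ,  0.002,  0.001]), 'effort': array([  0.002, -72.29 , -62.387,   0.078,   0.023,  -0.   ]), 'ee_pos': array([ 0.271, -0.618,  0.218]), 'orientation': array([[ 0.401, -0.916, -0.   ],
       [-0.916, -0.401,  0.001],
       [-0.001, -0.   , -1.   ]]), 'contact_force': array([-0.191,  0.645,  0.117]), 'ft_torque': array([-0.022, -0.016, -0.029]), 'opening': 0.09303491205889751}
```

View pics/t0.png

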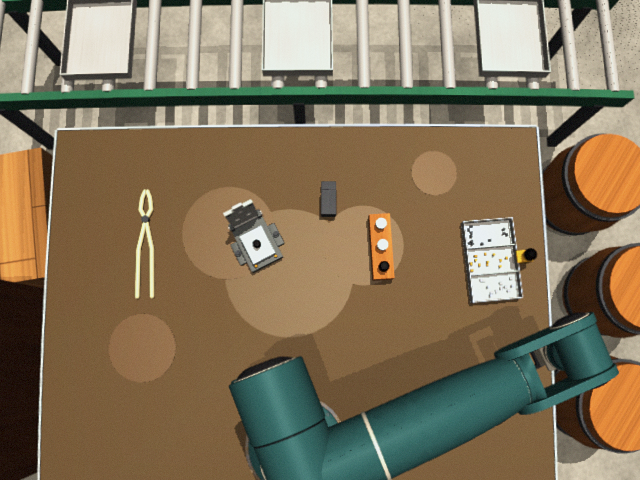

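View pics/s0.png

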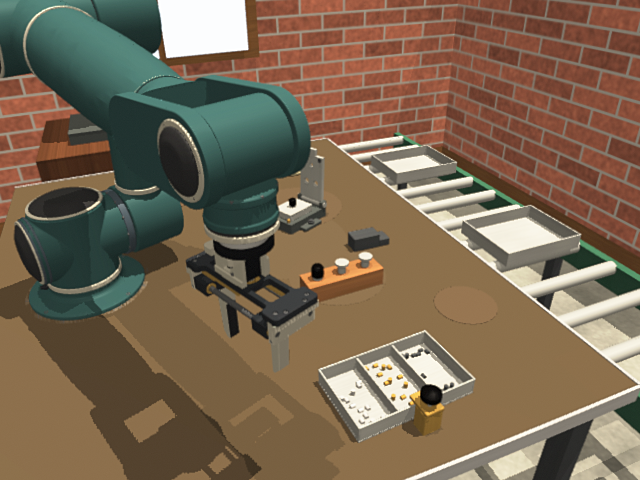

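Top view: cover knob at about (257,244), pin knob at (384,267), the two sets at (382,222) and (382,245), and the leaf upright near (242,212). Tongs are at (145,245), the bucking bar at (328,199) and the tray at (492,261). The side view agrees.

Run:
```python
from h import *
np.set_printoptions(precision=4,suppress=True)
c=grab('top'); im=c['pixels'].astype(int); g=im.max(2); P=cloud(c)
def blob(m,x0,x1,y0,y1):
    k=np.zeros(m.shape,np.uint8); k[y0:y1,x0:x1]=m[y0:y1,x0:x1]
    n,l,s,ce=cv2.connectedComponentsWithStats(k); i=1+s[1:,4].argmax(); return l==i,ce[i],s[i,4]
m,ck,a=blob(g<45,250,265,236,252); print('cover knob',ck,a,on_plane(c,ck,.073),P[m].mean(0))
m,pk,a=blob(g<45,374,394,257,277); print('pin knob',pk,a,on_plane(c,pk,.079),P[m].mean(0))
w,cc,a=blob(im.min(2)>150,236,276,218,268)
ct=max(cv2.findContours(w.astype(np.uint8),0,2)[0],key=cv2.contourArea)
r=cv2.boxPoints(cv2.minAreaRect(ct)); q=on_plane(c,r,.05); print('cover',a,q,q.mean(0)); 
for i in range(4): d=q[(i+1)%4]-q[i]; print(np.hypot(*d[:2]),np.degrees(np.arctan2(d[1],d[0])))
b,bc,a=blob((im[:,:,2]>150)&(im[:,:,0]<90),360,400,205,290)
ct=max(cv2.findContours(b.astype(np.uint8),0,2)[0],key=cv2.contourArea)
r=cv2.boxPoints(cv2.minAreaRect(ct)); q=on_plane(c,r,.045); print('block',q,q.mean(0))
# leaf cloud
s=P[195:275,220:290].reshape(-1,3); s=s[s[:,2]>.09]; print('leaf',len(s),s.min(0),s.max(0),s[s[:,2]>s[:,2].max()-.02].mean(0))
for n,box in(('bar',(318,338,178,220)),('tongs',(130,160,185,300))):
    z=P[box[2]:box[3],box[0]:box[1]].reshape(-1,3); z=z[z[:,2]>.012]; print(n,z.min(0),z.max(0))
```

```text
cover knob [256.4054 243.6216] 37 [[0.5737 0.1072 0.073 ]] [0.5736 0.1072 0.0737]
pin knob [383.338  266.1127] 71 [[ 0.506  -0.2516  0.079 ]] [ 0.5034 -0.2489  0.102 ]
cover 711 [[0.5994 0.1615 0.05  ]
 [0.6332 0.0973 0.05  ]
 [0.5519 0.055  0.05  ]
 [0.5186 0.1188 0.05  ]] [0.5758 0.1082 0.05  ]
0.0725408815277877 -62.25190551907527
0.09161063528668455 -152.48634362361932
0.0719898527547893 117.58131296947349
0.0914004848105147 27.858730004382103
block [[ 0.6641 -0.2169  0.045 ]
 [ 0.668  -0.2789  0.045 ]
 [ 0.4765 -0.2867  0.045 ]
 [ 0.473  -0.2257  0.045 ]] [ 0.5704 -0.2521  0.045 ]
leaf 445 [ 0.3029 -0.0627  0.09  ] [0.6801 0.1875 1.791 ] [ 0.3029 -0.0627  1.791 ]
bar [ 0.3029 -0.1202  0.0122] [ 0.7707 -0.0627  1.791 ]
tongs [ 0.3029 -0.0627  0.012 ] [0.7615 0.4721 1.791 ]
```

Emit:
servo_tool --series '[{"xyz": [-54.3, -56.8, 3], "rotation": [0, 0, -0.67], "hand": -1}, {"xyz": [-54.3, -56.8, 3], "rotation": [0, 0, -0.67], "hand": -1}, {"xyz": [-54.3, -56.8, 3], "rotation": [0, 0, -0.67], "hand": -1}, {"xyz": [-54.3, -56.8, 3], "rotation": [0, 0, -0.67], "hand": -1}, {"xyz": [-54.3, -56.8, 3], "rotation": [0, 0, -0.67], "hand": -1}, {"xyz": [-54.3, -56.8, 3], "rotation": [0, 0, -0.67], "hand": -1}, {"xyz": [-54.3, -56.8, 3], "rotation": [0, 0, -0.67], "hand": -1}, {"xyz": [-54.3, -56.8, 3], "rotation": [0, 0, -0.67], "hand": -1}, {"xyz": [-54.3, -56.8, 3], "rotation": [0, 0, -0.67], "hand": -1}, {"xyz": [-54.3, -56.8, 3], "rotation": [0, 0, -0.67], "hand": -1}, {"xyz": [-54.3, -56.8, 3], "rotation": [0, 0, -0.67], "hand": -1}, {"xyz": [-54.3, -56.8, 3], "rotation": [0, 0, -0.67], "hand": -1}]'

```text
clock: 1.65
ee_pos: [0.5595, 0.0756, 0.1899]
orientation: [[0.465, -0.886, -0.0], [-0.886, -0.465, 0.001], [-0.001, -0.0, -1.0]]
contact_force: [1.1, -1.0, -1.0]
opening: 0.0929
```

Run:
```python
from h import *
np.set_printoptions(precision=4,suppress=True)
c=grab('wrist','w1.png'); g=c['pixels'].max(2); P=cloud(c)
s=manip.get_state(); print(s['ee_pos'],c['origin'])
n,l,st,ce=cv2.connectedComponentsWithStats((g<45).astype(np.uint8))
for i in range(1,n):
    if st[i,4]>300: print(ce[i],st[i],on_plane(c,ce[i],.074),P[l==i].mean(0),totool(on_plane(c,ce[i],.074)[0]))
```

```text
[0.5609 0.081  0.189 ] [0.6228 0.1083 0.357 ]
[571.1325 148.7638] [ 540   98   64  106 1253] [[ 0.6914 -0.0434  0.074 ]] [ 0.7057 -0.0751  0.0147] [17.1256 -5.727  11.457 ]
[288.6537 186.5097] [277 175  24  23 361] [[0.5789 0.1142 0.074 ]] [0.579  0.1142 0.0748] [-2.0709 -3.1342 11.5109]
[454.44   326.8899] [ 434  286   53   68 1616] [[ 0.5425 -0.0435  0.074 ]] [0.5845 0.0362 0.2213] [10.1813  7.4466 11.4662]
[195.4464 333.7486] [ 166  307   54   47 1221] [[0.446  0.1272 0.074 ]] [0.5402 0.117  0.2241] [-9.4184  8.0103 11.523 ]
[ 22.0196 329.3546] [   0  311   70   45 1785] [[0.3856 0.2473 0.074 ]] [0.5656 0.1419 0.2886] [-22.8618   7.7446  11.5626]
[591.4301 371.3178] [ 537  311  103  130 5931] [[ 0.5602 -0.1612  0.074 ]] [0.6076 0.0441 0.2895] [21.415  11.3756 11.4301]
[180.7689 455.7927] [    0   384   640    96 12266] [[0.3358 0.0943 0.074 ]] [0.5642 0.1079 0.3004] [-11.6527  19.291   11.5201]
```

View pics/w1.png

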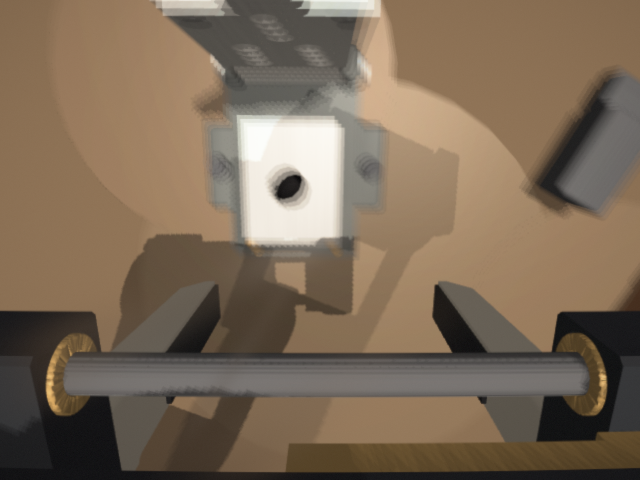

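The wrist view was blurred because the arm was still moving. The knob is at (289,186), on the cover. I'll repeat it now that the arm is still.

Run:
```python
from h import *
np.set_printoptions(precision=4,suppress=True)
for k in range(4): c=grab('wrist')
c=grab('wrist','w2.png'); im=c['pixels'].astype(int); g=im.max(2); P=cloud(c)
s=manip.get_state(); print(s['ee_pos'],s['joint_vel'],s['contact_force'])
n,l,st,ce=cv2.connectedComponentsWithStats((g<45).astype(np.uint8))
for i in range(1,n):
    if 200<st[i,4]<800: q=on_plane(c,ce[i],.074)[0];print(ce[i],st[i],q,P[l==i].mean(0),totool(q))
m=(im.min(2)>170).astype(np.uint8); m[:100]=0;m[270:]=0
ct=max(cv2.findContours(m,0,2)[0],key=cv2.contourArea); r=cv2.boxPoints(cv2.minAreaRect(ct)); q=on_plane(c,r,.05); print(q,q.mean(0))
for i in range(4): d=q[(i+1)%4]-q[i]; print(np.hypot(*d[:2]),np.degrees(np.arctan2(d[1],d[0])))
# leaf face: points above z .08
p=P[0:110].reshape(-1,3); p=p[(p[:,2]>.06)&(p[:,2]<.22)&(p[:,0]>.6)]
print(len(p)); 
for z in np.arange(.06,.22,.02):
    t=p[abs(p[:,2]-z)<.01]; 
    if len(t): print(z,len(t),t.mean(0))
```

```text
[0.5589 0.0727 0.1899] [-0.0154 -0.01    0.0005  0.0011 -0.0023  0.0029] [-0.634  -1.3059 -0.2667]
[190.8525  19.1935] [175  15  32   9 217] [0.6438 0.2134 0.074 ] [0.6361 0.1751 0.1748] [ -8.5224 -14.0528  11.5942]
[348.5278  20.2546] [334  16  30   9 216] [0.689  0.1254 0.074 ] [0.6654 0.1185 0.1742] [  1.3744 -13.9773  11.5868]
[[0.5997 0.1609 0.05  ]
 [0.6325 0.0986 0.05  ]
 [0.5532 0.0558 0.05  ]
 [0.5179 0.1227 0.05  ]] [0.5758 0.1095 0.05  ]
0.07038938843322645 -62.26387520112814
0.09004773261080705 -151.6333450501016
0.07570912060708868 117.82576931310244
0.09026458644365379 24.987412389686202
13065
0.06 381 [0.6462 0.1443 0.065 ]
0.08 829 [0.6462 0.1459 0.0802]
0.1 1120 [0.6475 0.1461 0.0983]
0.12000000000000001 1492 [0.6485 0.146  0.1205]
0.14 2080 [0.6499 0.1462 0.141 ]
0.16000000000000003 2395 [0.6506 0.1469 0.1607]
0.18000000000000002 4435 [0.6522 0.1473 0.1804]
0.2 333 [0.6524 0.1471 0.1923]
```

Emit:
servo_tool --series '[{"xyz": [-2.4, -3.1, 3], "rotation": [0, 0, 0], "hand": -1}, {"xyz": [-2.4, -3.1, 6], "rotation": [0, 0, 0], "hand": -1}, {"xyz": [-2.4, -3.1, 9], "rotation": [0, 0, 0], "hand": -1}, {"xyz": [-2.4, -3.1, 11], "rotation": [0, 0, 0], "hand": -1}, {"xyz": [-2.4, -3.1, 12], "rotation": [0, 0, 0], "hand": -1}, {"xyz": [-2.4, -3.1, 13], "rotation": [0, 0, 0], "hand": -1}, {"xyz": [-2.4, -3.1, 13.3], "rotation": [0, 0, 0], "hand": -1}, {"xyz": [-2.4, -3.1, 13.5], "rotation": [0, 0, 0], "hand": -1}, {"xyz": [-2.4, -3.1, 13.5], "rotation": [0, 0, 0], "hand": -1}]'

```text
clock: 3.08
ee_pos: [0.5753, 0.1084, 0.0553]
orientation: [[0.464, -0.886, -0.0], [-0.886, -0.464, 0.001], [-0.001, -0.0, -1.0]]
contact_force: [0.1, -0.5, -0.0]
opening: 0.0931
```

Run:
```python
from h import *
c=grab('side','s1.png'); cv2.imwrite('pics/s1c.png',cv2.resize(c['pixels'][120:260,200:400],None,fx=4,fy=4,interpolation=2))
c=grab('wrist','w3.png');s=manip.get_state(); print(s['ee_pos'],s['contact_force'],s['joint_pos'])
```

```text
[0.57528595 0.10843927 0.0553141 ] [-0.39450853 -0.12410872  0.45683847] [1.42428903e-01 1.50192372e-02 1.81827766e+00 6.18599667e-04
 1.30822553e+00 1.23051725e+00]
```

View pics/w3.png

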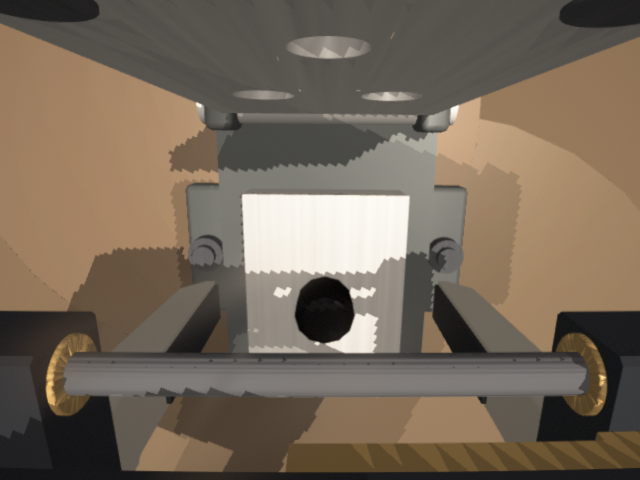

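Wrist view: the knob at (325,308) is centred between the fingers and the leaf is clear above. Closing on it, then lifting.

Emit:
servo_tool --series '[{"xyz": [0, 0, 0], "rotation": [0, 0, 0], "hand": 1}, {"xyz": [0, 0, 0], "rotation": [0, 0, 0], "hand": 1}, {"xyz": [0, 0, 0], "rotation": [0, 0, 0], "hand": 1}, {"xyz": [0, 0, 0], "rotation": [0, 0, 0], "hand": 1}, {"xyz": [0, 0, 0], "rotation": [0, 0, 0], "hand": 1}, {"xyz": [0, 0, 0], "rotation": [0, 0, 0], "hand": 1}, {"xyz": [0, 0, -1], "rotation": [0, 0, 0], "hand": 1}, {"xyz": [0, 0, -2], "rotation": [0, 0, 0], "hand": 1}, {"xyz": [0, 0, -4], "rotation": [0, 0, 0], "hand": 1}, {"xyz": [0, 0, -6], "rotation": [0, 0, 0], "hand": 1}, {"xyz": [0, 0, -8], "rotation": [0, 0, 0], "hand": 1}, {"xyz": [0, 0, -8], "rotation": [0, 0, 0], "hand": 1}]' --grip_force 30

```text
clock: 4.68
ee_pos: [0.5761, 0.1085, 0.1376]
orientation: [[0.464, -0.886, 0.003], [-0.886, -0.464, 0.001], [0.0, -0.003, -1.0]]
contact_force: [-0.6, 0.6, -1.6]
opening: 0.0216
```

Emit:
servo_tool --series '[{"xyz": [2.2, 4, 0], "rotation": [0, 0, 0], "hand": 1}, {"xyz": [4.4, 8, 0], "rotation": [0, 0, 0], "hand": 1}, {"xyz": [6.6, 12, 0], "rotation": [0, 0, 0], "hand": 1}, {"xyz": [8.8, 16, 0], "rotation": [0, 0, 0], "hand": 1}, {"xyz": [10.8, 20, 0], "rotation": [0, 0, 0], "hand": 1}, {"xyz": [10.8, 20, 2], "rotation": [0, 0, 0], "hand": 1}, {"xyz": [10.8, 20, 5], "rotation": [0, 0, 0], "hand": 1}, {"xyz": [10.8, 20, 8], "rotation": [0, 0, 0], "hand": 1}, {"xyz": [10.8, 20, 9.5], "rotation": [0, 0, 0], "hand": 1}, {"xyz": [10.8, 20, 10.3], "rotation": [0, 0, 0], "hand": 1}, {"xyz": [10.8, 20, 10.8], "rotation": [0, 0, 0], "hand": 1}, {"xyz": [10.8, 20, 10.8], "rotation": [0, 0, 0], "hand": 1}]'

```text
clock: 6.18
ee_pos: [0.4509, -0.0782, 0.0319]
orientation: [[0.464, -0.886, 0.006], [-0.886, -0.464, 0.004], [-0.001, -0.007, -1.0]]
contact_force: [-11.1, 18.8, 32.3]
opening: 0.0227
```

Run:
```python
from h import *
c=grab('wrist','w4.png');s=manip.get_state(); print(s['ee_pos'],s['contact_force'],s['opening'])
c=grab('side'); cv2.imwrite('pics/s2.png',cv2.resize(c['pixels'][140:340,180:420],None,fx=3,fy=3,interpolation=2))
```

```text
[ 0.45090823 -0.0781794   0.03193496] [-10.62212282  19.77962664  32.55371254] 0.022522189340573068
```

View pics/s2.png

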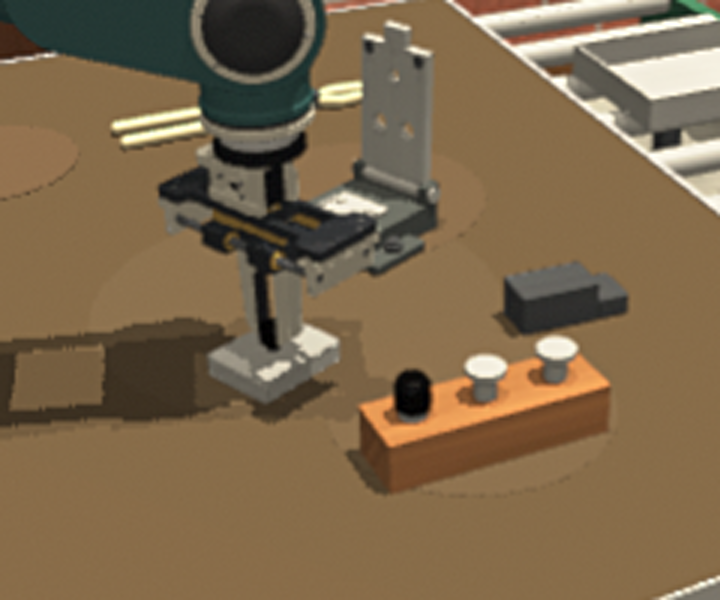

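The side view shows the cover on the bench, perhaps slightly tilted in the grip, with 32 N of contact force. I'll ease the pressure off and then release.

Emit:
servo_tool --series '[{"xyz": [0, 0, -0.1], "rotation": [0, 0, 0], "hand": 1}, {"xyz": [0, 0, -0.2], "rotation": [0, 0, 0], "hand": 1}, {"xyz": [0, 0, -0.2], "rotation": [0, 0, 0], "hand": 1}]' --grip_force 10

```text
clock: 6.65
ee_pos: [0.4509, -0.0782, 0.0338]
orientation: [[0.465, -0.886, 0.006], [-0.886, -0.465, 0.004], [-0.001, -0.007, -1.0]]
contact_force: [0.4, -0.3, -0.3]
opening: 0.0233
```

Run:
```python
from h import *
np.set_printoptions(precision=4,suppress=True)
c=grab('side'); P=cloud(c); s=manip.get_state(); print(s['ee_pos'],s['contact_force'],s['opening'])
im=c['pixels'].astype(int)
reg=P[240:280,245:300]; m=im[240:280,245:300].min(2)>110
p=reg[m]; p=p[(p[:,2]>-.01)&(p[:,2]<.06)]
print(len(p),np.histogram(p[:,2],8))
t=p[p[:,2]>.014]
A=np.c_[t[:,:2]-t[:,:2].mean(0),np.ones(len(t))]
for _ in range(5):
    k=np.linalg.lstsq(A,t[:,2],rcond=None)[0]; r=t[:,2]-A@k; keep=abs(r)<.003; A,t=A[keep],t[keep]
print(k,len(t),t.min(0),t.max(0))
```

```text
[ 0.4508 -0.0782  0.0337] [-0.5491  0.1385 -1.4125] 0.023498186448542922
242 (array([  8,   0,  12, 215,   0,   0,   4,   3]), array([-0.0021,  0.0045,  0.0112,  0.0178,  0.0244,  0.0311,  0.0377,
        0.0443,  0.0509]))
[-0.0034  0.0042  0.021 ] 200 [ 0.3955 -0.1271  0.0183] [ 0.5032 -0.0523  0.0241]
```

Cover top measured flat at z=21 mm, about 1 mm above its seat. Releasing and going up.

Emit:
servo_tool --series '[{"xyz": [0, 0, 0.1], "rotation": [0, 0, 0], "hand": 1}, {"xyz": [0, 0, 0.1], "rotation": [0, 0, 0], "hand": -1}, {"xyz": [0, 0, 0.1], "rotation": [0, 0, 0], "hand": -1}, {"xyz": [0, 0, 0.1], "rotation": [0, 0, 0], "hand": -1}, {"xyz": [0, 0, 0.1], "rotation": [0, 0, 0], "hand": -1}, {"xyz": [0, 0, 0.1], "rotation": [0, 0, 0], "hand": -1}, {"xyz": [0, 0, -4], "rotation": [0, 0, 0], "hand": -1}, {"xyz": [0, 0, -9], "rotation": [0, 0, 0], "hand": -1}, {"xyz": [0, 0, -15], "rotation": [0, 0, 0], "hand": 1}, {"xyz": [0, 0, -21], "rotation": [0, 0, 0], "hand": 1}, {"xyz": [0, 0, -21], "rotation": [0, 0, 0], "hand": 1}, {"xyz": [0, 0, -21], "rotation": [0, 0, 0], "hand": 1}]'

```text
clock: 8.2
ee_pos: [0.4495, -0.079, 0.243]
orientation: [[0.464, -0.886, 0.005], [-0.886, -0.464, 0.004], [-0.001, -0.006, -1.0]]
contact_force: [-0.4, 0.1, -0.3]
opening: 0.0574
```

Run:
```python
from h import *
np.set_printoptions(precision=4,suppress=True)
c=grab('top','t1.png'); P=cloud(c); c2=grab('wrist','w5.png');s=manip.get_state(); print(s['ee_pos'],s['contact_force'],s['opening'])
c=c2;P=cloud(c);q=P.reshape(-1,3)
m=(abs(q[:,0]-.45)<.07)&(abs(q[:,1]+.079)<.07)&(q[:,2]>.012)&(q[:,2]<.06); t=q[m]
print(len(t),t.min(0),t.max(0),np.histogram(t[:,2],8))
t=t[t[:,2]<.026]
if len(t)>50: A=np.c_[t[:,:2]-t[:,:2].mean(0),np.ones(len(t))]; print(np.linalg.lstsq(A,t[:,2],rcond=None)[0],t[:,:2].mean(0))
```

```text
[ 0.4493 -0.0789  0.2421] [-0.4004 -0.9587 -0.0898] 0.04995875223417262
6699 [ 0.3942 -0.1294  0.0126] [ 0.5044 -0.0286  0.048 ] (array([  22, 4539, 1571,    5,   18,   14,   85,  445]), array([0.0126, 0.017 , 0.0215, 0.0259, 0.0303, 0.0347, 0.0392, 0.0436,
       0.048 ]))
[0.0031 0.0012 0.0209] [ 0.4511 -0.0781]
```

View pics/t1.png

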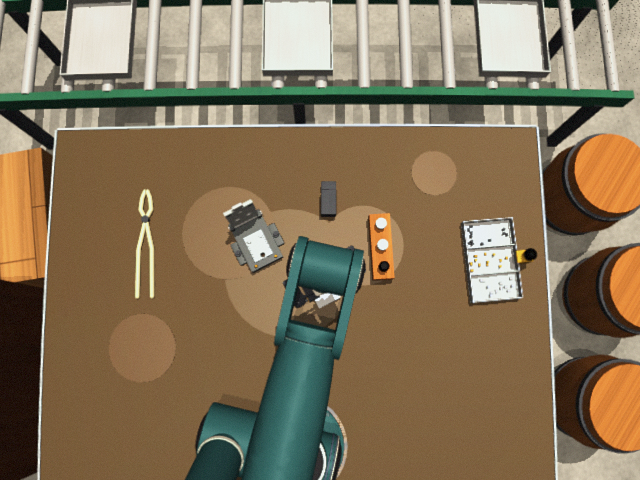

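Cover measured flat at (0.451,-0.078). The top view shows the jig uncovered, with the base hole near (262,254). Next I go behind the leaf with the fingers shut.

Emit:
servo_tool --series '[{"xyz": [-1.8, -5.7, 0], "rotation": [0, 0, 0], "hand": 1}, {"xyz": [-3.6, -11.4, 0], "rotation": [0, 0, 0], "hand": 1}, {"xyz": [-5.4, -17.1, 0], "rotation": [0, 0, 0], "hand": 1}, {"xyz": [-7.2, -22.8, 0], "rotation": [0, 0, 0], "hand": 1}, {"xyz": [-9, -28.5, 0], "rotation": [0, 0, 0], "hand": 1}, {"xyz": [-10.7, -34, 0], "rotation": [0, 0, 0], "hand": 1}, {"xyz": [-10.7, -34, 0], "rotation": [0, 0, 0], "hand": 1}, {"xyz": [-10.7, -34, 3], "rotation": [0, 0, 0], "hand": 1}, {"xyz": [-10.7, -34, 6], "rotation": [0, 0, 0], "hand": 1}, {"xyz": [-10.7, -34, 8], "rotation": [0, 0, 0], "hand": 1}, {"xyz": [-10.7, -34, 8], "rotation": [0, 0, 0], "hand": 1}]'

```text
clock: 9.68
ee_pos: [0.7001, 0.1735, 0.1624]
orientation: [[0.464, -0.886, 0.001], [-0.886, -0.464, 0.004], [-0.003, -0.002, -1.0]]
contact_force: [-0.8, -0.5, 1.4]
opening: 0.0005
```

Run:
```python
from h import *
c=grab('side'); a=c['pixels'][100:260,220:400]; b=grab('top')['pixels'][170:290,190:330]
o=np.hstack([cv2.resize(a,(450,400)),cv2.resize(b,(350,400))]); cv2.imwrite('pics/c1.png',o)
```

```text
(no output)
```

View pics/c1.png

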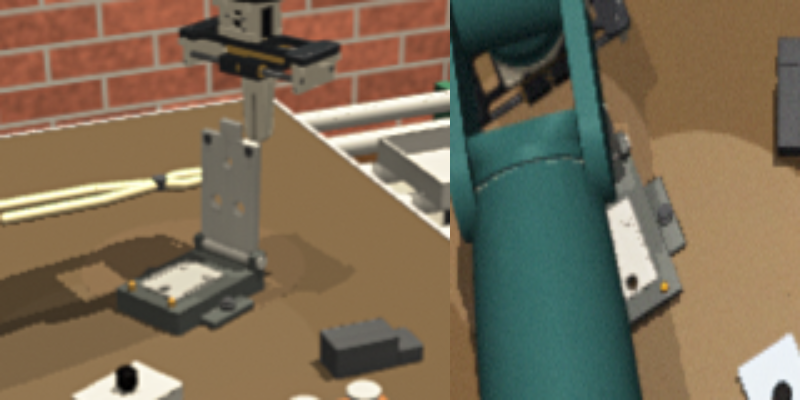

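The fingers stand behind the leaf, overlapping its top, and the cover sits flat. Pushing toward the jig's -x, which is tool +y.

Emit:
servo_tool --series '[{"xyz": [0, 1.5, 0], "rotation": [0, 0, 0], "hand": 1}, {"xyz": [0, 3, 0], "rotation": [0, 0, 0], "hand": 1}, {"xyz": [0, 4.2, 0], "rotation": [0, 0, 0], "hand": 1}, {"xyz": [0, 5.4, 0], "rotation": [0, 0, 0], "hand": 1}, {"xyz": [0, 6.6, 0], "rotation": [0, 0, 0], "hand": 1}, {"xyz": [0, 7.8, 0], "rotation": [0, 0, 0], "hand": 1}, {"xyz": [0, 9, 0], "rotation": [0, 0, 0], "hand": 1}, {"xyz": [0, 10, 0], "rotation": [0, 0, 0], "hand": 1}, {"xyz": [0, 11, 0], "rotation": [0, 0, 0], "hand": 1}, {"xyz": [0, 11, 0], "rotation": [0, 0, 0], "hand": 1}, {"xyz": [0, 11, -2], "rotation": [0, 0, 0], "hand": 1}, {"xyz": [0, 11, -4], "rotation": [0, 0, 0], "hand": 1}]'

```text
clock: 11.28
ee_pos: [0.6038, 0.1228, 0.2065]
orientation: [[0.464, -0.886, 0.005], [-0.886, -0.464, 0.005], [-0.002, -0.007, -1.0]]
contact_force: [1.1, -0.3, -0.2]
opening: 0.0007
```

Run:
```python
from h import *
np.set_printoptions(precision=4,suppress=True)
for _ in range(3): c=grab('wrist','w6.png')
P=cloud(c)
q=P.reshape(-1,3); o=np.array([.585,.1127]); u=np.array([.885,.466]); v=np.array([-.466,.885])
x=(q[:,:2]-o)@u; y=(q[:,:2]-o)@v
for a in range(-90,80,20):
    m=(abs(x-a/1000)<.01)&(abs(y)<.04)&(q[:,2]>.02)&(q[:,2]<.15)
    print(a,m.sum(),np.median(q[m,2]) if m.any() else None)
c=grab('side'); cv2.imwrite('pics/s3.png',cv2.resize(c['pixels'][100:260,220:400],None,fx=3,fy=3))
print(manip.get_state()['ee_pos'])
```

```text
-90 0 None
-70 0 None
-50 8 0.026038568513614274
-30 28 0.14696911689159903
-10 1656 0.12958904830231688
10 4680 0.11250627227596532
30 3608 0.09242861778768308
50 3279 0.07123413361594738
70 2876 0.04918015407382778
[0.6038 0.1227 0.2052]
```

View pics/w6.png

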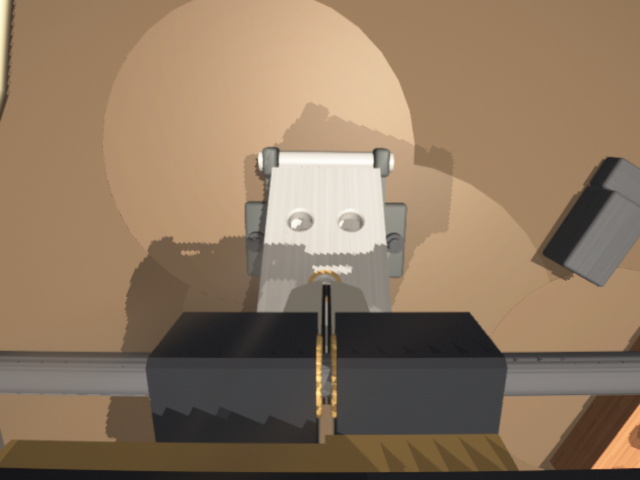

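The leaf was at about 45° in that wrist view, and may still be falling. Waiting, then checking again.

Emit:
servo_tool --series '[{"xyz": [0, 0, 0], "rotation": [0, 0, 0], "hand": -1}, {"xyz": [0, 0, 0], "rotation": [0, 0, 0], "hand": -1}, {"xyz": [0, 0, 0], "rotation": [0, 0, 0], "hand": -1}, {"xyz": [0, 0, 0], "rotation": [0, 0, 0], "hand": -1}, {"xyz": [0, 0, 0], "rotation": [0, 0, 0], "hand": -1}, {"xyz": [0, 0, 0], "rotation": [0, 0, 0], "hand": -1}]'

```text
clock: 12.22
ee_pos: [0.6038, 0.1227, 0.2052]
orientation: [[0.464, -0.886, 0.005], [-0.886, -0.464, 0.005], [-0.002, -0.007, -1.0]]
contact_force: [0.2, 0.0, -0.3]
opening: 0.0558
```

Run:
```python
from h import *
np.set_printoptions(precision=4,suppress=True)
c=grab('wrist','w7.png')
P=cloud(c)
q=P.reshape(-1,3); o=np.array([.585,.1127]); u=np.array([.885,.466]); v=np.array([-.466,.885])
x=(q[:,:2]-o)@u; y=(q[:,:2]-o)@v
for a in range(-90,80,20):
    m=(abs(x-a/1000)<.01)&(abs(y)<.04)&(q[:,2]>.02)&(q[:,2]<.15)
    print(a,m.sum(),np.median(q[m,2]) if m.any() else None)
# leaf hole / block in view: leaf edges lateral & pin knob
m=(abs(x)<.04)&(abs(q[:,2]-.046)<.006)&(abs(y)<.06); print('lateral',y[m].min(),y[m].max())
im=c['pixels'].astype(int); 
h=cv2.cvtColor(c['pixels'],cv2.COLOR_BGR2HSV)
b=((h[:,:,1]>110)&(h[:,:,2]>90)).reshape(-1)&(x>-.07)&(x<-.01)&(abs(y)<.03)&(q[:,2]<.07)
print('brass',b.sum(), q[b].mean(0) if b.any() else None)
print(manip.get_state()['ee_pos'],manip.get_state()['opening'])
```

```text
-90 304 0.05003146367116523
-70 1381 0.04965806553038893
-50 2160 0.04907847033501675
-30 2086 0.04843540732896262
-10 2247 0.047734190209799576
10 2363 0.04658023328117378
30 2436 0.04639647814850342
50 2511 0.04591358651024707
70 2687 0.04647091381152901
lateral -0.04144449773250589 0.04232828664203028
brass 183 [0.5494 0.0947 0.0494]
[0.6038 0.1227 0.2052] 0.060133100485687284
```

View pics/w7.png

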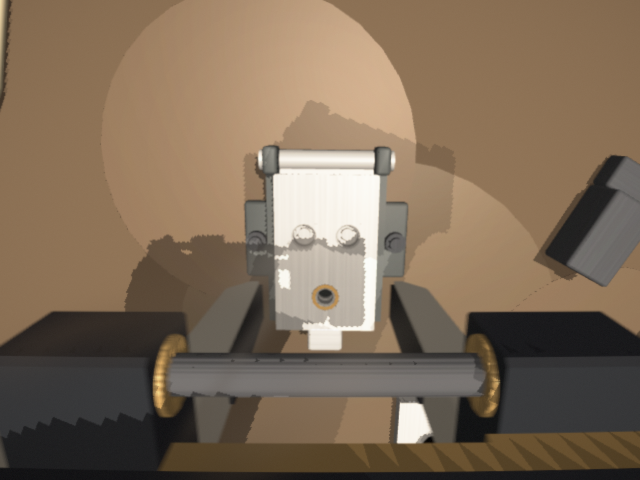

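The wrist view shows the leaf down on its springs at about 0.04 rad, with the brass hole at (325,296). Its measured position (0.5494, 0.0947) matches the predicted (0.5496, 0.0941). Next, the pin.

Emit:
servo_tool --series '[{"xyz": [4.8, 4.3, 0], "rotation": [0, 0, 0.7], "hand": -1}, {"xyz": [9.6, 8.6, 0], "rotation": [0, 0, 1.4], "hand": -1}, {"xyz": [14.4, 12.9, 0], "rotation": [0, 0, 2.1], "hand": -1}, {"xyz": [19.2, 17.2, 0], "rotation": [0, 0, 2.8], "hand": -1}, {"xyz": [24, 21.6, 0], "rotation": [0, 0, 3.5], "hand": -1}, {"xyz": [28.8, 26, 0], "rotation": [0, 0, 4.2], "hand": -1}, {"xyz": [28.8, 26, 0.5], "rotation": [0, 0, 4.2], "hand": -1}, {"xyz": [28.8, 26, 0.5], "rotation": [0, 0, 4.2], "hand": -1}, {"xyz": [28.8, 26, 0.5], "rotation": [0, 0, 4.2], "hand": -1}]'

```text
clock: 13.4
ee_pos: [0.5078, -0.2518, 0.1979]
orientation: [[0.045, -0.999, 0.005], [-0.999, -0.045, 0.005], [-0.005, -0.006, -1.0]]
contact_force: [-0.2, 0.1, 0.2]
opening: 0.0929
```

Run:
```python
from h import *
np.set_printoptions(precision=4,suppress=True)
c=grab('wrist','w8.png'); g=c['pixels'].max(2); P=cloud(c)
s=manip.get_state(); print(s['ee_pos'],s['orientation'])
n,l,st,ce=cv2.connectedComponentsWithStats((g<50).astype(np.uint8))
for i in range(1,n):
    if 300<st[i,4]<6000 and 200<ce[i][0]<440: q=on_plane(c,ce[i],.078)[0];print(ce[i],st[i],q,np.median(P[l==i],0),totool(q))
q=P.reshape(-1,3); 
for nm,cx,cy,zz in(('knob',.507,-.253,.0645),('sets',.57,-.25,.068),('sets2',.632,-.25,.068)):
    m=(np.hypot(q[:,0]-cx,q[:,1]-cy)<.025)&(q[:,2]>zz)&(q[:,2]<.09); t=q[m]
    if len(t): print(nm,len(t),t.min(0),t.max(0),(t.min(0)+t.max(0))/2)
# jig hole refine from w7 is skipped
```

```text
[ 0.5078 -0.2517  0.198 ] [[ 0.045  -0.999   0.0056]
 [-0.999  -0.045   0.0051]
 [-0.0049 -0.0058 -1.    ]]
knob 1350 [ 0.4947 -0.2674  0.0646] [ 0.5242 -0.2383  0.0833] [ 0.5095 -0.2528  0.074 ]
sets 1627 [ 0.5547 -0.2654  0.0713] [ 0.586  -0.2353  0.0765] [ 0.5704 -0.2503  0.0739]
sets2 1913 [ 0.617  -0.2624  0.068 ] [ 0.6488 -0.2317  0.0766] [ 0.6329 -0.247   0.0723]
```

View pics/w8.png

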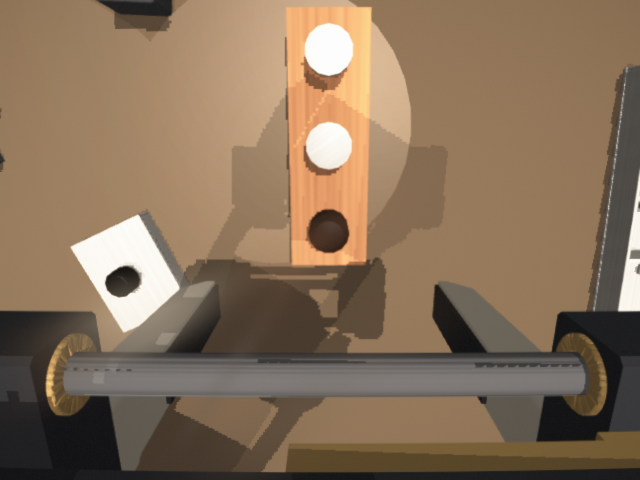

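Wrist view: the pin's knob is at (328,231), with the sets at (328,146) and (328,49). The spacing gives the pin axis at about (0.5085,-0.253), 62 mm from the next set as expected. Descending and gripping.

Emit:
servo_tool --series '[{"xyz": [0.2, 0, 4], "rotation": [0, 0, 0], "hand": -1}, {"xyz": [0.2, 0, 8], "rotation": [0, 0, 0], "hand": -1}, {"xyz": [0.2, 0, 11.5], "rotation": [0, 0, 0], "hand": -1}, {"xyz": [0.2, 0, 13.5], "rotation": [0, 0, 0], "hand": -1}, {"xyz": [0.2, 0, 14.4], "rotation": [0, 0, 0], "hand": -1}, {"xyz": [0.2, 0, 14.7], "rotation": [0, 0, 0], "hand": -1}, {"xyz": [0.2, 0, 14.7], "rotation": [0, 0, 0], "hand": 1}, {"xyz": [0.2, 0, 14.7], "rotation": [0, 0, 0], "hand": 1}, {"xyz": [0.2, 0, 14.7], "rotation": [0, 0, 0], "hand": 1}, {"xyz": [0.2, 0, 14.7], "rotation": [0, 0, 0], "hand": 1}, {"xyz": [0.2, 0, 14.7], "rotation": [0, 0, 0], "hand": 1}, {"xyz": [0.2, 0, 14.7], "rotation": [0, 0, 0], "hand": 1}]' --grip_force 40

```text
clock: 14.95
ee_pos: [0.5087, -0.253, 0.051]
orientation: [[0.045, -0.999, 0.006], [-0.999, -0.045, 0.005], [-0.005, -0.006, -1.0]]
contact_force: [-0.8, 0.8, -0.4]
opening: 0.0377
```

Emit:
servo_tool --series '[{"xyz": [0, 0, 0], "rotation": [0, 0, 0], "hand": 1}, {"xyz": [0, 0, 0], "rotation": [0, 0, 0], "hand": 1}, {"xyz": [0, 0, 0], "rotation": [0, 0, 0], "hand": 1}, {"xyz": [0, 0, 0], "rotation": [0, 0, 0], "hand": 1}]' --grip_force 40

```text
clock: 15.45
ee_pos: [0.5087, -0.2529, 0.051]
orientation: [[0.045, -0.999, 0.005], [-0.999, -0.045, 0.005], [-0.005, -0.006, -1.0]]
contact_force: [-0.7, 0.4, -0.3]
opening: 0.0287
```

Emit:
servo_tool --series '[{"xyz": [0, 0, -0.8], "rotation": [0, 0, 0], "hand": 1}, {"xyz": [0, 0, -2], "rotation": [0, 0, 0], "hand": 1}, {"xyz": [-0.02, -0.02, -4], "rotation": [0, 0, 0], "hand": 1}, {"xyz": [-0.04, -0.04, -7], "rotation": [0, 0, 0], "hand": 1}, {"xyz": [-0.06, -0.06, -11], "rotation": [0, 0, 0], "hand": 1}, {"xyz": [-0.06, -0.06, -13], "rotation": [0, 0, 0], "hand": 1}, {"xyz": [-0.06, -0.06, -13], "rotation": [0, 0, 0], "hand": 1}, {"xyz": [-0.06, -0.06, -13], "rotation": [0, 0, 0], "hand": 1}]'

```text
clock: 16.45
ee_pos: [0.5082, -0.2528, 0.1795]
orientation: [[0.045, -0.999, 0.004], [-0.999, -0.045, 0.006], [-0.006, -0.004, -1.0]]
contact_force: [0.1, -0.1, -0.5]
opening: 0.0286
```

Run:
```python
from h import *
np.set_printoptions(precision=4,suppress=True)
s=manip.get_state(); print(s['ee_pos'],s['orientation'],s['contact_force'],s['opening'])
c=grab('side','s4.png'); P=cloud(c); q=P.reshape(-1,3); e=s['ee_pos']
d=np.hypot(q[:,0]-e[0],q[:,1]-e[1])
for z in np.arange(.11,.2,.006):
    m=(d<.03)&(abs(q[:,2]-z)<.003); 
    if m.any(): print(round(z,3),m.sum(),q[m].min(0),q[m].max(0))
# pixel size scale ; leaf hole by side view and wrist w7 ring
w=cv2.imread('pics/w7.png'); 
cv2.imwrite('pics/s4c.png',cv2.resize(c['pixels'][200:330,230:390],None,fx=5,fy=5,interpolation=2)[:600,:800])
for zz in (.19,.15,.135): 
    pc=(np.array([e[0],e[1],zz])-c['origin'])@c['rotation']; print(zz,pc[:2]/pc[2]*508.8+[309.17,239.17], 508.8/pc[2])
```

```text
[ 0.5082 -0.2528  0.1795] [[ 0.045  -0.999   0.004 ]
 [-0.999  -0.0449  0.006 ]
 [-0.0058 -0.0043 -1.    ]] [ 0.1323 -0.1219 -0.5044] 0.02861920057045695
0.134 1 [ 0.5089 -0.2552  0.1357] [ 0.5089 -0.2552  0.1357]
0.14 7 [ 0.5039 -0.2591  0.1388] [ 0.5101 -0.256   0.1428]
0.146 13 [ 0.5024 -0.26    0.1436] [ 0.513  -0.251   0.1483]
0.152 15 [ 0.5028 -0.2608  0.1494] [ 0.5131 -0.2524  0.154 ]
0.158 14 [ 0.5018 -0.2618  0.1556] [ 0.5132 -0.2561  0.1606]
0.164 14 [ 0.502  -0.2619  0.1615] [ 0.5139 -0.2544  0.1665]
0.17 7 [ 0.5028 -0.2642  0.167 ] [ 0.5129 -0.2543  0.1724]
0.176 8 [ 0.4971 -0.2636  0.1734] [ 0.5016 -0.2509  0.1774]
0.182 28 [ 0.4931 -0.2797  0.1791] [ 0.5191 -0.2335  0.1848]
0.188 32 [ 0.4941 -0.2827  0.1851] [ 0.5134 -0.232   0.1909]
0.194 27 [ 0.4934 -0.2823  0.1911] [ 0.5129 -0.2313  0.1965]
0.2 33 [ 0.4929 -0.2826  0.1972] [ 0.5137 -0.2299  0.203 ]
0.19 [315.8682 221.9064] 464.2297684888996
0.15 [316.1893 237.9536] 455.83420943794704
0.135 [316.3068 243.8227] 452.76363633252646
```

View pics/s4c.png

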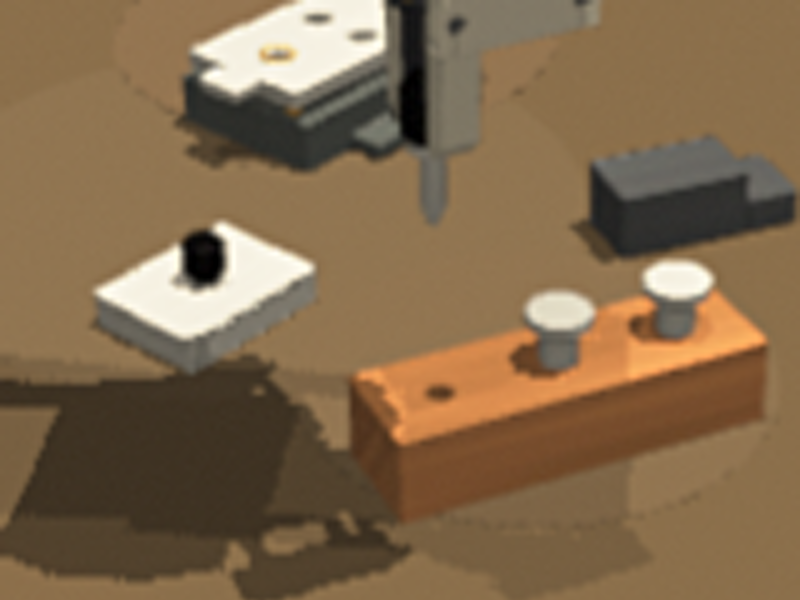

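The side view shows the pin held upright, the cover flat and both sets undisturbed. Pin tip z is 0.135 (0.1355 expected). Carrying it over the leaf hole.

Emit:
servo_tool --series '[{"xyz": [-5, -0.8, 0], "rotation": [0, 0, 0], "hand": 1}, {"xyz": [-10, -1.6, 0], "rotation": [0, 0, 0], "hand": 1}, {"xyz": [-15, -2.4, 0], "rotation": [0, 0, 0], "hand": 1}, {"xyz": [-20, -3.2, 0], "rotation": [0, 0, 0], "hand": 1}, {"xyz": [-25, -4, 0], "rotation": [0, 0, 0], "hand": 1}, {"xyz": [-30, -4.9, 0], "rotation": [0, 0, 0], "hand": 1}, {"xyz": [-34.46, -5.68, 0], "rotation": [0, 0, 0], "hand": 1}, {"xyz": [-34.46, -5.68, 3], "rotation": [0, 0, 0], "hand": 1}, {"xyz": [-34.46, -5.68, 6], "rotation": [0, 0, 0], "hand": 1}, {"xyz": [-34.46, -5.68, 7.5], "rotation": [0, 0, 0], "hand": 1}, {"xyz": [-34.46, -5.68, 7.5], "rotation": [0, 0, 0], "hand": 1}, {"xyz": [-34.46, -5.68, 7.5], "rotation": [0, 0, 0], "hand": 1}]'

```text
clock: 18.0
ee_pos: [0.5501, 0.0944, 0.1076]
orientation: [[0.045, -0.999, 0.005], [-0.999, -0.045, 0.006], [-0.006, -0.005, -1.0]]
contact_force: [0.3, 0.8, 0.2]
opening: 0.0288
```

Run:
```python
from h import *
np.set_printoptions(precision=4,suppress=True)
s=manip.get_state(); print(s['ee_pos'],s['orientation'],s['contact_force'],s['opening'])
w=grab('wrist','w9.png'); c=grab('side','s5.png'); P=cloud(c); q=P.reshape(-1,3); e=s['ee_pos']
d=np.hypot(q[:,0]-e[0],q[:,1]-e[1])
for z in np.arange(.06,.11,.006):
    m=(d<.02)&(abs(q[:,2]-z)<.003); 
    if m.any(): print(round(z,3),m.sum(),q[m].min(0),q[m].max(0))
a=cv2.resize(c['pixels'][150:250,230:330],(400,400),interpolation=2); b=cv2.resize(w['pixels'][220:400,230:410],(400,400),interpolation=2)
cv2.imwrite('pics/c2.png',np.hstack([a,b]))
```

```text
[0.5501 0.0944 0.1076] [[ 0.0447 -0.999   0.0047]
 [-0.999  -0.0447  0.0064]
 [-0.0062 -0.005  -1.    ]] [0.2555 0.7734 0.1628] 0.028786792397069973
0.066 3 [0.5483 0.0904 0.0653] [0.5542 0.0918 0.0677]
0.072 8 [0.5444 0.0829 0.069 ] [0.5518 0.0917 0.075 ]
0.078 7 [0.5439 0.0856 0.0765] [0.5537 0.0921 0.0809]
0.084 9 [0.5457 0.0841 0.0812] [0.5542 0.0938 0.0869]
0.09 7 [0.5459 0.0865 0.0883] [0.5539 0.0903 0.0924]
0.096 5 [0.5467 0.0826 0.0941] [0.5543 0.0915 0.0977]
0.102 6 [0.5398 0.0798 0.1001] [0.549  0.0963 0.1028]
0.108 7 [0.5373 0.0759 0.1054] [0.5538 0.089  0.1101]
```

View pics/c2.png

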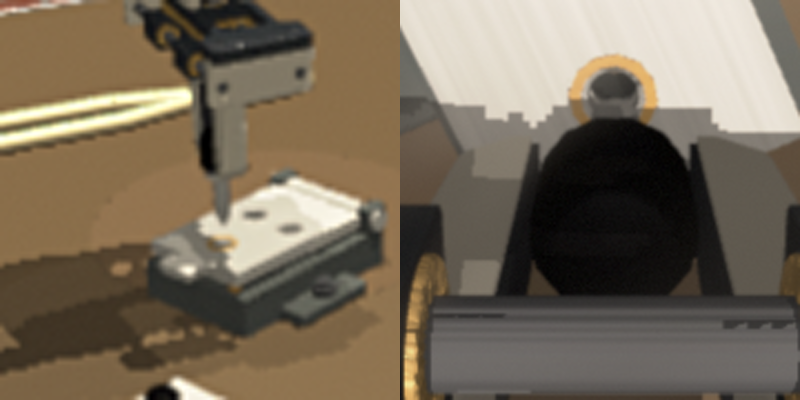

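Wrist crop: the ring, at (612,90), lines up laterally with the knob. Side crop: the tip at (222,222) is just over the hole at (220,243). Starting the insertion.

Emit:
servo_tool --series '[{"xyz": [0, 0.05, 0.6], "rotation": [0, 0, 0], "hand": 1}, {"xyz": [0.01, 0.05, 1.1], "rotation": [0, 0, 0], "hand": 1}, {"xyz": [0.01, 0.06, 1.5], "rotation": [0, 0, 0], "hand": 1}, {"xyz": [0.01, 0.06, 1.9], "rotation": [0, 0, 0], "hand": 1}, {"xyz": [0.02, 0.06, 2.3], "rotation": [0, 0, 0], "hand": 1}, {"xyz": [0.02, 0.07, 2.6], "rotation": [0, 0, 0], "hand": 1}, {"xyz": [0.02, 0.07, 2.6], "rotation": [0, 0, 0], "hand": 1}]'

```text
clock: 18.98
ee_pos: [0.5494, 0.0944, 0.0815]
orientation: [[0.045, -0.999, 0.005], [-0.999, -0.045, 0.006], [-0.006, -0.005, -1.0]]
contact_force: [-0.4, 1.0, -2.3]
opening: 0.0291
```

Emit:
servo_tool --series '[{"xyz": [0, 0, 0.4], "rotation": [0, 0, 0], "hand": 1}, {"xyz": [0, 0, 0.8], "rotation": [0, 0, 0], "hand": 1}, {"xyz": [0.01, 0, 1.2], "rotation": [0, 0, 0], "hand": 1}, {"xyz": [0.01, 0, 1.6], "rotation": [0, 0, 0], "hand": 1}, {"xyz": [0.01, 0, 1.9], "rotation": [0, 0, 0], "hand": 1}, {"xyz": [0.01, 0, 1.9], "rotation": [0, 0, 0], "hand": 1}]'

```text
clock: 19.73
ee_pos: [0.5494, 0.0944, 0.0621]
orientation: [[0.045, -0.999, 0.004], [-0.999, -0.045, 0.006], [-0.006, -0.004, -1.0]]
contact_force: [-1.6, 2.1, -2.2]
opening: 0.029
```

Emit:
servo_tool --series '[{"xyz": [0, 0, 0.3], "rotation": [0, 0, 0], "hand": 1}, {"xyz": [0, 0, 0.6], "rotation": [0, 0, 0], "hand": 1}, {"xyz": [0, 0, 0.8], "rotation": [0, 0, 0], "hand": 1}, {"xyz": [0, 0, 1.0], "rotation": [0, 0, 0], "hand": 1}, {"xyz": [0, 0, 1.15], "rotation": [0, 0, 0], "hand": 1}, {"xyz": [0, 0, 1.15], "rotation": [0, 0, 0], "hand": 1}]' --grip_force 60

```text
clock: 20.48
ee_pos: [0.5494, 0.0945, 0.0507]
orientation: [[0.045, -0.999, 0.004], [-0.999, -0.045, 0.006], [-0.006, -0.004, -1.0]]
contact_force: [-4.3, 0.5, 3.8]
opening: 0.0286
```

Emit:
servo_tool --series '[{"xyz": [0, 0.03, 0.08], "rotation": [0, 0, 0], "hand": 1}, {"xyz": [0, 0.03, 0.15], "rotation": [0, 0, 0], "hand": 1}, {"xyz": [0, 0.03, 0.2], "rotation": [0, 0, 0], "hand": 1}, {"xyz": [0, 0.03, 0.2], "rotation": [0, 0, 0], "hand": 1}]'

```text
clock: 20.98
ee_pos: [0.5494, 0.0945, 0.0498]
orientation: [[0.045, -0.999, 0.005], [-0.999, -0.045, 0.006], [-0.006, -0.005, -1.0]]
contact_force: [-8.7, -0.1, 13.5]
opening: 0.0283
```

Emit:
servo_tool --series '[{"xyz": [0, 0.03, 0.12], "rotation": [0, 0, 0], "hand": 1}, {"xyz": [0, 0.05, 0.2], "rotation": [0, 0, 0], "hand": 1}, {"xyz": [0, 0.05, 0.22], "rotation": [0, 0, 0], "hand": 1}, {"xyz": [0, 0.05, 0.22], "rotation": [0, 0, 0], "hand": 1}]'

```text
clock: 21.48
ee_pos: [0.5495, 0.0945, 0.0497]
orientation: [[0.045, -0.999, 0.007], [-0.999, -0.045, 0.006], [-0.006, -0.007, -1.0]]
contact_force: [-12.6, -0.4, 22.9]
opening: 0.0287
```

Run:
```python
from h import *
np.set_printoptions(precision=4,suppress=True)
w=grab('wrist','w10.png'); s=manip.get_state(); print(s['ee_pos'],s['contact_force'],s['opening'],s['ft_torque'])
o=np.array([.585,.1127]); u=np.array([.885,.466]); v=np.array([-.466,.885])
for nm in('wrist','side'):
    c=grab(nm); q=cloud(c).reshape(-1,3); x=(q[:,:2]-o)@u; y=(q[:,:2]-o)@v
    m=(x>-.065)&(x<.055)&(abs(y)<.038)&(q[:,2]>.036)&(q[:,2]<.056)&(np.hypot(x+.04,y)>.03)
    f=np.polyfit(x[m],q[m,2],1); print(nm,m.sum(),f,np.polyval(f,-.04))
    m=(abs(q[:,0]-.451)<.06)&(abs(q[:,1]+.078)<.06)&(q[:,2]>.014)&(q[:,2]<.026); print('cover top',m.sum(),np.median(q[m],0))
cv2.imwrite('pics/s6.png',cv2.resize(c['pixels'][140:290,200:400],(800,600),interpolation=2))
```

```text
[0.5495 0.0945 0.0497] [-12.2803  -0.7382  22.5719] 0.028844761136974362 [-0.1358  2.2844 -0.0246]
wrist 32468 [0.0052 0.0446] 0.04440739004490561
cover top 3051 [ 0.4708 -0.0713  0.0209]
side 278 [-0.0061  0.0422] 0.042397441036129156
cover top 496 [ 0.4415 -0.0893  0.0186]
```

The leaf is flat: slope about 0.005 rad, top at 44 mm. Pressing harder, from 13 to 23 N, moved the tool only 0.1 mm, so the pin is home. Handing in.

Run:
```python
from station import manip
print(manip.job_done()); s=manip.get_state(); print(s['clock'],s['ee_pos'],s['contact_force'],s['opening'])
```

```text
the job is handed in; nothing more can be done
None
the job is handed in; nothing more can be done
```

The job is handed in, with the arm still gripping the pin's knob and pressing it down; no verdict is reported. I lifted the cover off by its knob and set it on the bench at about (0.451, -0.078), 0.23 m from the jig's middle. Then I swung the leaf shut and pushed the pin through the leaf into the base.

**Last checks, at about 21.6 s:**
- **Leaf:** slope measured +0.005 rad by the wrist camera and -0.006 rad by the side camera. Its top at the hole read 44.4 mm and 42.4 mm, against 44 mm when fully shut.
- **Pin:** the tool height puts the collar at about 43.7 mm. Raising the push from 13.5 to 23 N moved it only 0.1 mm, so I take it as home. Grip force is set to 60 N, with the fingers 28.8 mm apart on the knob.
- **Cover:** its top read 20.9 mm by the wrist camera and 18.6 mm by the side camera, against 20 mm when flat.

**What did not go cleanly:**
- The cover met the bench harder than planned, at about 32 N of contact. I eased off and it was flat before I let go.
- A sideways force of about 12 N remains on the tool while it presses.
- The final side picture could not be viewed because the 12-picture limit was reached, so the end state rests on depth and force readings.
- I did not check the rivet sets, bucking bar, tongs or tray again at the end. No planned move touched them, and the sets and bar looked in place in the last side picture I viewed of them.

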